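Set the turned bamboo tubes on their drying stands

ROBOT

A 7-joint arm with a two-finger parallel gripper is mounted at the origin on the work surface. World frame = base frame: x ahead of the robot, y to its left, z up, the work surface at z = 0. Lengths are in mm, angles in rad, forces in N, time in s.
With the tool pointing down it reaches from about 425 to 975 mm from the base axis. Payload 16.7 kg.
Tool frame: the origin (TCP) lies between the finger pads; the fingertips stand arm.tip_reach ahead of it and the grasp point (between the pads) lies 2 mm behind it (arm.tip_reach is the distance from the TCP to the fingertips, in mm); z points along the fingers, y is the direction in which the jaws open and shut (so a half turn about z gives the same grasp; the last joint's range is limited). The gripper opens to 85 mm and grips with 20 to 120 N. Pads are 22 mm wide; open, the fingers measure 114 mm over their backs; the gripper's body (76 mm by 85 mm) begins 54 mm behind the grasp point. The pads swing forward as they close: fully open they stand 13 mm farther back than shut.
Start: joints at [-1.355, 0.426, 0.074, 1.606, -0.034, 1.111, -0.067], TCP at [241.449, 630.301, 248.302] pointing down, gripper open.
Joint ranges: [-2.85, 2.85], [-0.5, 2.14], [-1.23, 1.37], [0.21, 2.46], [-1.02, 4.16], [0.16, 2.05], [-2.73, 2.73]. Speed limits (rad/s): [1.89, 1.89, 2.39, 2.39, 3.01, 3.01, 3.01].

INTERFACE

Orientations are given as a unit quaternion [x, y, z, w].
In Python, from bench import arm, cams, order gives the robot as it stands.
- The arm moves only by the tool step_arm, never from a script. Its argument "motion" is a list of rows, each an object with "fingers": the closure, from -1 (fully open) to 1 (shut); "slide": the shift along the world's x, y, z in cm, a list of three; "twist": the turn about the world's z in degrees. A call has 1 to 8 rows; each row is the pose to reach, as a shift and turn from the pose commanded when the call began; what a row does not reach only later rows make up. A row lasts 1/8 s, in which the tool goes at most 62.5 mm and 10.7 degrees, less where a joint would pass 70% of its speed; a pose out of reach is approached as far as the arm can. A call with a gripper value outside its range is refused whole. The fingers move at their own pace and stop on an object; "grip_force" is the grip in N (left out, the last holds). Time passes only in rows, so rows that repeat a pose let the fingers close. It gives the time, the measured TCP pose, the force and the opening at its end, in the units of the state.
- arm.sense(): the state, without advancing time (a new reading comes with each control period).
- cams.capture(name): name is "scene" or "top" or "wrist"; returns a dict with "frame" (384x512x3 uint8, red, green, blue), "intrinsics" (3x3 intrinsics, pixels), "camera_from_world" (4x4, takes a point from world to camera coordinates); the wrist camera has in their place "T_tool_cam" (4x4, takes a point from camera to tool coordinates, whose origin is the TCP and whose axes are the flange's). Camera axes: x right, y up, looking along -z (the intrinsics and any distortion apply to the point x, -y, -z); pixel columns grow to the right and rows downward; lengths in mm; the calibration is good to about 2 mm. A picture is of the moment at which its call begins: read the wrist's pose just before it. There is no depth.
- order.sign_off(): hands the job in, once; it reports no verdict.
The state is a dict: "time_s": time; "joints": joint angles; "dq": joint speeds; "tau": joint torques, N m; "tool_pos": TCP position; "eef_rot": TCP orientation; "contact_force": force on the tool from outside, world axes, zero at the start; "wrist_torque": the same for the moment, N m; "finger_gap": opening from 0.0 (shut) to 1.0 (fully open).
Only numpy, scipy, OpenCV 4.12 (cv2) and the standard library are available. Lean on these libraries where they do the work, as an engineer would, in place of code of your own. Each camera call takes 0.05 s, during which the arm holds its last target.

TASK

Among the pieces on the bench are four bamboo tubes, open right through, which are to dry after turning. Put each upright over the spigot of its own size (the narrowest tube on the thinnest spigot, the next on the next, up to the widest tube on the thickest spigot), lowering it gently without dropping it until it stands flat on the wooden base of the stand. Leave the two solid wood blanks standing where they are.

Things in the scene. Friction and masses are not known exactly. Their poses are not given: they have to be found in the camera images.
- tube36: the narrowest of four plain pale bamboo tubes, open right through: outer diameter 36 mm, bore 24 mm (wall 6 mm), 60 mm tall, 20 to 90 g, loose, standing upright on the bench at the start. Origin: centre of its lower end; z runs up along its axis.
- tube46: the second narrowest of four plain pale bamboo tubes, open right through: outer diameter 46 mm, bore 34 mm (wall 6 mm), 60 mm tall, 20 to 90 g, loose, standing upright on the bench at the start. Origin: centre of its lower end; z runs up along its axis.
- tube56: the second widest of four plain pale bamboo tubes, open right through: outer diameter 56 mm, bore 44 mm (wall 6 mm), 60 mm tall, 20 to 90 g, loose, standing upright on the bench at the start. Origin: centre of its lower end; z runs up along its axis.
- tube66: the widest of four plain pale bamboo tubes, open right through: outer diameter 66 mm, bore 54 mm (wall 6 mm), 60 mm tall, 20 to 90 g, loose, standing upright on the bench at the start. Origin: centre of its lower end; z runs up along its axis.
- stand8: drying stand, fixed to the bench: a round dark wooden base of diameter 50 mm, 10 mm thick, with an upright steel spigot of diameter 8 mm in its middle that rises 30 mm above the base (top 40 mm above the bench). Origin: on the bench under the spigot's axis; z up. A tube of bore 24 mm belongs here (8 mm play all round).
- stand18: drying stand, fixed to the bench: a round dark wooden base of diameter 60 mm, 10 mm thick, with an upright steel spigot of diameter 18 mm in its middle that rises 30 mm above the base (top 40 mm above the bench). Origin: on the bench under the spigot's axis; z up. A tube of bore 34 mm belongs here (8 mm play all round).
- stand28: drying stand, fixed to the bench: a round dark wooden base of diameter 70 mm, 10 mm thick, with an upright steel spigot of diameter 28 mm in its middle that rises 30 mm above the base (top 40 mm above the bench). Origin: on the bench under the spigot's axis; z up. A tube of bore 44 mm belongs here (8 mm play all round).
- stand38: drying stand, fixed to the bench: a round dark wooden base of diameter 80 mm, 10 mm thick, with an upright steel spigot of diameter 38 mm in its middle that rises 30 mm above the base (top 40 mm above the bench). Origin: on the bench under the spigot's axis; z up. A tube of bore 54 mm belongs here (8 mm play all round).
- blank46: solid pale wood blank (no hole), diameter 46 mm, 60 mm tall, loose, standing upright; not part of the job. Origin: centre of its underside; z up.
- blank56: solid pale wood blank (no hole), diameter 56 mm, 60 mm tall, loose, standing upright; not part of the job. Origin: centre of its underside; z up.
Not all that is in view belongs to the job. What is shaped like the tube36 but purple or red is not meant.

How it is judged (in metres and radians):
At the end, for the whole second after the job is handed in: Each tube stands over the spigot of its size: axis within 12 mm of the spigot's, lower end on the 10 mm base (within 4 mm), upright within 0.1 rad, at rest and released; both solid blanks stand upright, within 20 mm of where they began (horizontal distance between tube36 and stand8 below 0.012 m and z of tube36 in the frame of stand8 between 0.006 and 0.014 m and angle between each of tube36, tube46, tube56, tube66, blank46, blank56's own z axis and vertical below 0.1 rad and linear speed of each of tube36, tube46, tube56, tube66 below 0.02 m/s and contact force between the fingers and tube36 below 0.1 N and horizontal distance between tube46 and stand18 below 0.012 m and z of tube46 in the frame of stand18 between 0.006 and 0.014 m and contact force between the fingers and tube46 below 0.1 N and horizontal distance between tube56 and stand28 below 0.012 m and z of tube56 in the frame of stand28 between 0.006 and 0.014 m and contact force between the fingers and tube56 below 0.1 N and horizontal distance between tube66 and stand38 below 0.012 m and z of tube66 in the frame of stand38 between 0.006 and 0.014 m and contact force between the fingers and tube66 below 0.1 N and distance of each of blank46, blank56 from where it was at the start of the episode below 0.02 m); the robot touches nothing.
It fails at once if a tube is dropped or falls (faster than 0.65 m/s, as after a 20 mm fall, while the fingers do not touch it) ((linear speed of tube36 above 0.65 m/s and contact force between the fingers and tube36 below 0.05 N) or (linear speed of tube46 above 0.65 m/s and contact force between the fingers and tube46 below 0.05 N) or (linear speed of tube56 above 0.65 m/s and contact force between the fingers and tube56 below 0.05 N) or (linear speed of tube66 above 0.65 m/s and contact force between the fingers and tube66 below 0.05 N)).
It fails at once if a solid blank is shifted by more than 20 mm or knocked over (distance of any of blank46, blank56 from where it was at the start of the episode above 0.02 m or angle between any of blank46, blank56's own z axis and vertical above 0.3 rad).
It also fails if it takes over 104 s, if anything falls off the work surface, if the arm or the gripper's body presses on something with over 40 N, if the wrist force passes 120 N, or if a joint passes its speed limit or range.

## Working session

There is one attempt and no reset: what is moved stays moved. The work goes in short steps, Python scripts to look and compute and a tool call to move; the robot and the scene stay as the last step left them, time stands still between calls to the robot, and variables do not carry over. Pictures are saved under pics/ and viewed, and the job is handed in when it is done.

Besides the shell and the picture viewer there is one more tool, called after "Call:" in YAML: its name, and indented under it one key for each argument. step_arm: Moves the arm, as the interface text tells. Its arguments: {"type":"object","properties":{"motion":{"type":"array"},"grip_force":{"type":"number"}},"required":["motion"]}

```bash
ls; mkdir -p pics; python3 - <<'E'
from bench import arm,cams
import cv2,numpy as np
print(arm.sense(), arm.tip_reach)
for n in ["scene","top","wrist"]:
    c=cams.capture(n); cv2.imwrite(f"pics/{n}0.png",cv2.resize(c["frame"][:,:,::-1],(800,600),interpolation=cv2.INTER_CUBIC)); 
    print(n,[ (k,np.round(v,3).tolist()) for k,v in c.items() if k!="frame"])
E
```

```text
pics
{'time_s': 0.0, 'joints': array([-1.35445898,  0.42673712,  0.0738644 ,  1.60665906, -0.03413795,
        1.11079549, -0.06708276]), 'dq': array([-0.00085233,  0.0003024 , -0.00020196, -0.00046086,  0.00034043,
        0.00088207,  0.00098431]), 'tau': array([-1.34004804e-03, -9.49838448e+01,  3.76044050e+00, -4.63506818e+01,
        1.92546984e-02,  1.03727466e-02, -1.16070833e-04]), 'tool_pos': array([241.34691392, 629.93568591, 247.58459764]), 'eef_rot': array([ 1.81922502e-01,  9.83312644e-01, -6.63987790e-04, -8.64588791e-05]), 'contact_force': array([-0.54954238, -0.19375872, -1.09891335]), 'wrist_torque': array([-0.03705246, -0.00955937,  0.00276653]), 'finger_gap': 1.0034180955194736} 17.0
scene [('intrinsics', [[467.682, 0.0, 258.203], [0.0, 467.682, 191.571], [0.0, 0.0, 1.0]]), ('camera_from_world', [[0.333, 0.943, 0.014, -65.553], [-0.725, 0.247, 0.643, 365.899], [0.603, -0.224, 0.766, -1606.779], [0.0, 0.0, 0.0, 1.0]])]
top [('intrinsics', [[422.002, 0.0, 257.816], [0.0, 422.002, 190.219], [0.0, 0.0, 1.0]]), ('camera_from_world', [[0.008, -1.0, 0.005, -109.937], [0.994, 0.008, 0.108, -517.24], [-0.108, 0.004, 0.994, -1114.706], [0.0, 0.0, 0.0, 1.0]])]
wrist [('intrinsics', [[328.362, 0.0, 260.723], [0.0, 328.362, 193.849], [0.0, 0.0, 1.0]]), ('T_tool_cam', [[-0.0, 0.957, 0.29, 75.613], [1.0, 0.0, 0.0, -0.691], [0.0, 0.29, -0.957, -124.714], [0.0, 0.0, 0.0, 1.0]])]
```

View pics/top0.png

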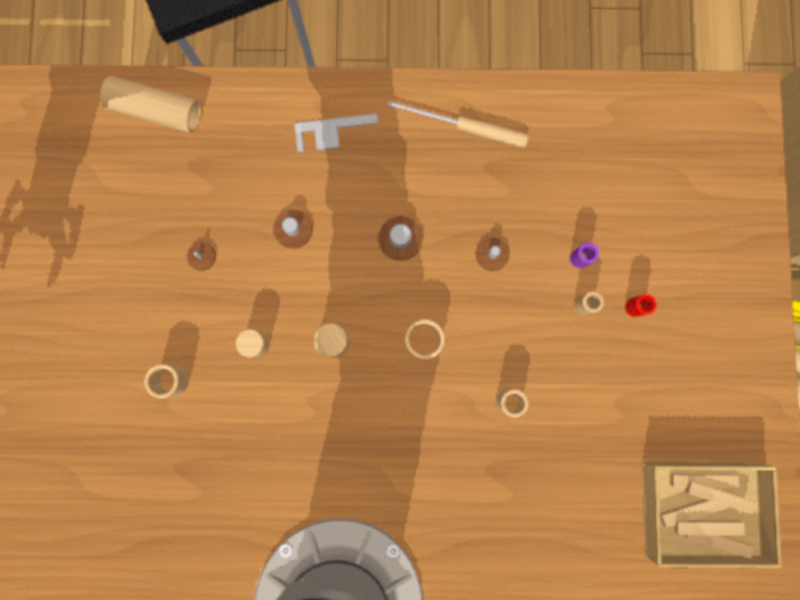

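View pics/scene0.png

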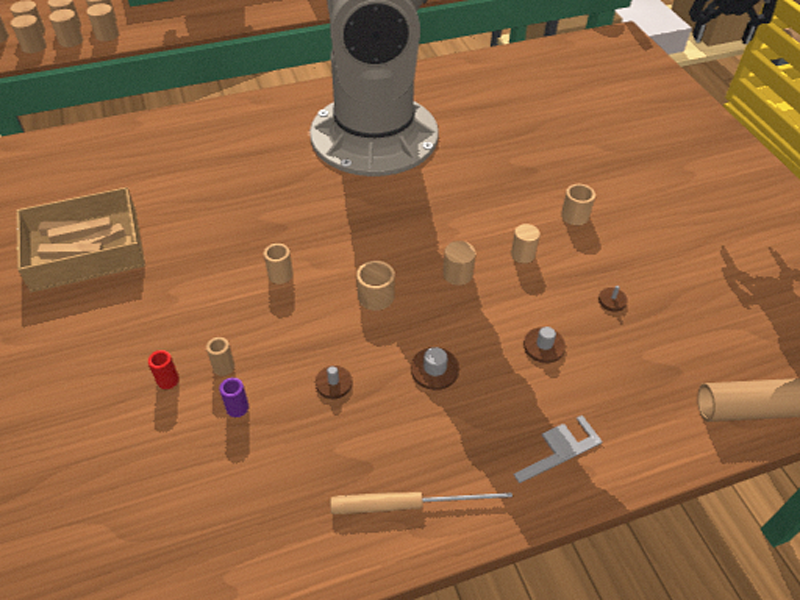

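View pics/wrist0.png

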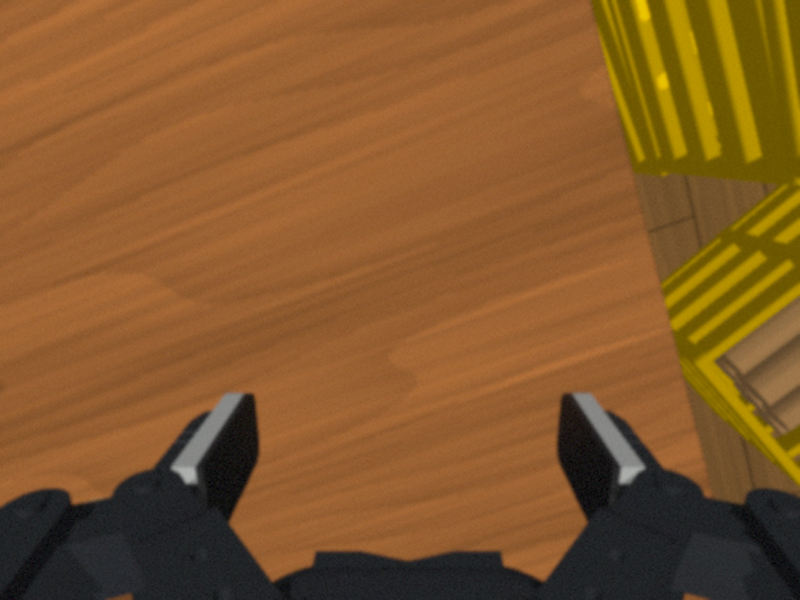

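```bash
cat > h.py <<'E'
import numpy as np,cv2
from bench import arm,cams
def proj(c,P):
    P=np.atleast_2d(P).astype(float); M=c["camera_from_world"]; q=P@M[:3,:3].T+M[:3,3]
    K=c["intrinsics"]; return np.c_[K[0,0]*q[:,0]/-q[:,2]+K[0,2],K[1,1]*-q[:,1]/-q[:,2]+K[1,2]]
def unproj(c,uv,z):
    K=c["intrinsics"];M=c["camera_from_world"]; d=np.array([(uv[0]-K[0,2])/K[0,0],-(uv[1]-K[1,2])/K[1,1],-1.])
    R=M[:3,:3]; o=-R.T@M[:3,3]; w=R.T@d; return o+w*(z-o[2])/w[2]
def circ(x,y,z,r,n=90):
    a=np.linspace(0,2*np.pi,n,endpoint=False); return np.c_[x+r*np.cos(a),y+r*np.sin(a),np.full(n,z)]
E
python3 - <<'E'
from h import *
c=cams.capture("top"); np.save("top.npy",c,allow_pickle=True); f=c["frame"][:,:,::-1]
s=cams.capture("scene"); np.save("scene.npy",s,allow_pickle=True)
C={'a':(162,381),'bl1':(250,343),'bl2':(330,340),'b':(425,339),'c':(514,403),'d':(592,302),'s1':(202,253),'s2':(293,228),'s3':(400,238),'s4':(492,250)}
t=[]
for k,(u,v) in C.items():
    u*=.64;v*=.64; p=unproj(c,(u,v),60 if k[0]!='s' else 10); print(k,p.round(0),np.hypot(*p[:2]).round())
    t.append(cv2.resize(f[int(v)-20:int(v)+20,int(u)-20:int(u)+20],(160,160),interpolation=cv2.INTER_CUBIC))
cv2.imwrite("pics/crops.png",np.vstack([np.hstack(t[:5]),np.hstack(t[5:])]))
E
```

```text
a [372. 293.  60.] 473.0
bl1 [436. 149.  60.] 460.0
bl2 [442.  16.  60.] 442.0
b [ 445. -143.   60.] 467.0
c [ 340. -291.   60.] 448.0
d [ 509. -425.   60.] 663.0
s1 [596. 250.  10.] 646.0
s2 [642.  91.  10.] 649.0
s3 [ 626. -100.   10.] 634.0
s4 [ 606. -264.   10.] 661.0
```

View pics/crops.png

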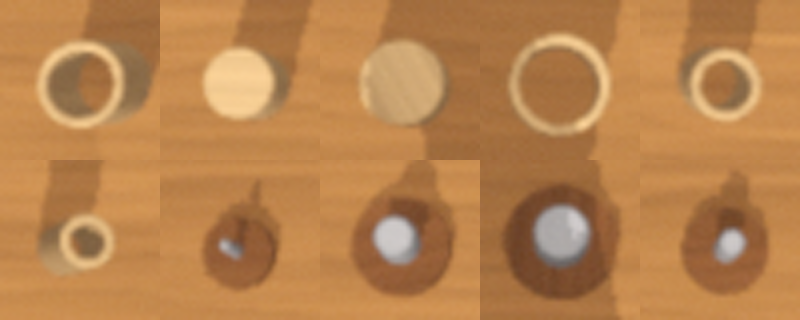

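Pixels (800×600 top view). tube36 could be the pale one at (592,302), purple (585,255) or red (641,305); I take the pale one. tube46 could be the ring at (514,403) or blank (250,343); tube56 the ring at (162,381) or blank (330,340); in both cases I take the ring. tube66 is the ring at (425,339). The lying tube at (150,103) is not part of the job. The crops confirm open bores on all four rings, solid faces on both blanks, and stands 8/28/38/18 from left to right. Next, a precise fit.

```bash
cat > fit.py <<'E'
from h import *
from scipy.optimize import minimize
from scipy.ndimage import map_coordinates
def score(c,g,x,y,z,r):
    a=proj(c,circ(x,y,z,r-1.5)); b=proj(c,circ(x,y,z,r+1.5))
    s=lambda p: map_coordinates(g,[p[:,1],p[:,0]],order=1)
    return np.mean(s(a)-s(b))
def fit(c,x,y,circs):
    g=cv2.GaussianBlur(c["frame"],(0,0),.6).astype(float)[:,:,2]  # blue: pale vs wood
    def cost(p): return -sum(w*score(c,g,p[0],p[1],z,r) for z,r,w in circs)
    best=min(((cost((x+i,y+j)),x+i,y+j) for i in range(-12,13,2) for j in range(-12,13,2)))
    m=minimize(cost,best[1:],method="Nelder-Mead",options=dict(initial_simplex=[best[1:],(best[1]+2,best[2]),(best[1],best[2]+2)]))
    return m.x,m.fun
E
python3 - <<'E'
from fit import *
T={'t56':(372,293,28),'t66':(445,-143,33),'t46':(340,-291,23),'t36':(509,-425,18),'bl46':(436,149,23),'bl56':(442,16,28)}
S={'s8':(596,250,4,25),'s28':(642,91,14,35),'s38':(626,-100,19,40),'s18':(606,-264,9,30)}
for n in ("top","scene"):
    c=np.load(n+".npy",allow_pickle=True).item()
    for k,(x,y,r) in T.items():
        m,f=fit(c,x,y,[(60,r,1)]+([(60,r-6,-1)] if k[0]=='t' else [])); print(n,k,m.round(1),round(f,1))
    for k,(x,y,r,R) in S.items():
        for q in ([(40,r,1)],[(10,R,-1)]):
            m,f=fit(c,x,y,q); print(n,k,q,m.round(1),round(f,1))
E
```

```text
top t56 [371.8 295.4] -54.4
top t66 [ 445.1 -141.7] -51.3
top t46 [ 339.9 -291.1] -52.8
top t36 [ 509.9 -425.4] -47.3
top bl46 [436.2 151.4] -29.8
top bl56 [442.9  16.5] -19.3
top s8 [(40, 4, 1)] [590.3 253.3] -38.4
top s8 [(10, 25, -1)] [590.3 252.2] -8.3
top s28 [(40, 14, 1)] [641.9  92.5] -47.4
top s28 [(10, 35, -1)] [641.2  91.6] -8.2
top s38 [(40, 19, 1)] [627.1 -99.5] -44.5
top s38 [(10, 40, -1)] [626.  -99.7] -7.7
top s18 [(40, 9, 1)] [ 599.4 -263.7] -48.4
top s18 [(10, 30, -1)] [ 599.2 -262.9] -7.3
scene t56 [375.4 295.1] -40.2
scene t66 [ 448.3 -141.6] -44.6
scene t46 [ 342.5 -291. ] -49.5
scene t36 [ 512.3 -425.6] -51.9
scene bl46 [439.3 151.6] -25.3
scene bl56 [445.7  17. ] -11.9
scene s8 [(40, 4, 1)] [595.4 252.8] -31.6
scene s8 [(10, 25, -1)] [599.2 249.1] -9.2
scene s28 [(40, 14, 1)] [646.5  91.9] -43.9
scene s28 [(10, 35, -1)] [651.   88.7] -6.4
scene s38 [(40, 19, 1)] [ 631.3 -100. ] -36.9
scene s38 [(10, 40, -1)] [ 635.3 -102.5] -5.2
scene s18 [(40, 9, 1)] [ 604.1 -264.6] -44.2
scene s18 [(10, 30, -1)] [ 618.2 -267.2] -7.1
```

Call:
step_arm:
  motion:
    - {"fingers":-1,"slide":[1.6,-4.2,0],"twist":0}
    - {"fingers":-1,"slide":[3.6,-9.2,-1],"twist":0}
    - {"fingers":-1,"slide":[5.8,-14.8,-3],"twist":0}
    - {"fingers":-1,"slide":[8.0,-20.4,-5],"twist":0}
    - {"fingers":-1,"slide":[10.2,-26,-7],"twist":0}
    - {"fingers":-1,"slide":[12.2,-31,-9],"twist":0}
    - {"fingers":-1,"slide":[13.2,-33.5,-10],"twist":0}
    - {"fingers":-1,"slide":[13.2,-33.5,-10],"twist":0}
  grip_force: 30

```text
time_s: 1.25
tool_pos: [374.0, 293.1, 147.8]
eef_rot: [0.184, 0.983, -0.001, -0.0]
contact_force: [-0.3, 0.3, -1.0]
finger_gap: 1.0
```

```bash
cat > w.py <<'E'
from fit import *
from scipy.spatial.transform import Rotation as Ro
def wrist(name=None):
    s=arm.sense(); c=cams.capture("wrist")
    T=np.eye(4);T[:3,:3]=Ro.from_quat(s["eef_rot"]).as_matrix();T[:3,3]=s["tool_pos"]
    c["camera_from_world"]=np.linalg.inv(T@c["T_tool_cam"])
    if name: cv2.imwrite(f"pics/{name}.png",c["frame"][:,:,::-1])
    print("t",round(s["time_s"],2),"tcp",s["tool_pos"].round(1),"gap",round(s["finger_gap"],3),"F",s["contact_force"].round(1),"yaw",Ro.from_quat(s["eef_rot"]).as_euler("zyx",True).round(1))
    return c,s
E
python3 - <<'E'
from w import *
c,s=wrist("w1")
print(fit(c,373,295,[(60,28,1),(60,22,-1)]))
E
```

```text
t 1.25 tcp [374.  293.1 147.8] gap 1.0 F [-0.3  0.3 -1. ] yaw [-158.8   -0.   179.9]
(array([370.00843942, 296.86095991]), np.float64(-71.85344635320948))
```

View pics/w1.png

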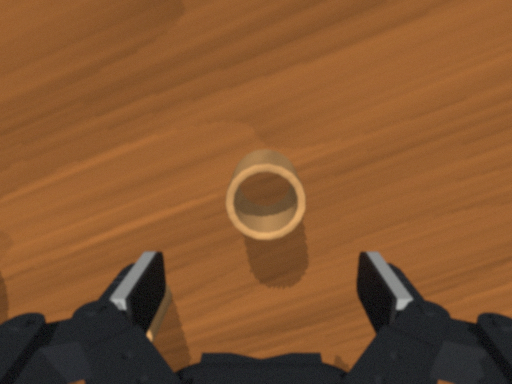

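The wrist view shows the tube56 ring at (266,202), centred between the fingers; its fit agrees with the overhead fit to about 3 mm. I'll descend and close.

Call:
step_arm:
  motion:
    - {"fingers":-1,"slide":[-0.2,0.1,-3],"twist":0}
    - {"fingers":-1,"slide":[-0.2,0.1,-7],"twist":0}
    - {"fingers":-1,"slide":[-0.2,0.1,-10.3],"twist":0}
    - {"fingers":-1,"slide":[-0.2,0.1,-11.2],"twist":0}
    - {"fingers":0,"slide":[-0.2,0.1,-11.2],"twist":0}
    - {"fingers":0.4,"slide":[-0.2,0.1,-11.2],"twist":0}
    - {"fingers":0.4,"slide":[-0.2,0.1,-11.2],"twist":0}
    - {"fingers":0.4,"slide":[-0.2,0.1,-11.2],"twist":0}
  grip_force: 30

```text
time_s: 2.3
tool_pos: [372.0, 297.1, 37.6]
eef_rot: [0.182, 0.983, 0.001, 0.0]
contact_force: [-1.8, 0.4, 11.2]
finger_gap: 0.645
```

```bash
python3 - <<'E'
from w import *
c,s=wrist("w2")
E
```

```text
t 2.3 tcp [372.  297.1  37.6] gap 0.645 F [-1.8  0.4 11.2] yaw [-1.590e+02  1.000e-01 -1.799e+02]
```

View pics/w2.png

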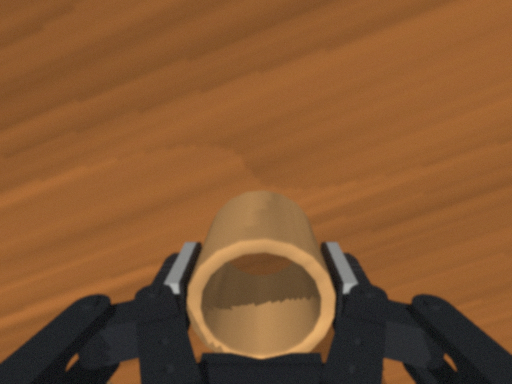

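Call:
step_arm:
  motion:
    - {"fingers":0.4,"slide":[0,0,1],"twist":0}
    - {"fingers":0.4,"slide":[0,0,5],"twist":0}
    - {"fingers":0.4,"slide":[2,-1.5,9],"twist":0}
    - {"fingers":0.4,"slide":[6.5,-4.9,9],"twist":0}
    - {"fingers":0.4,"slide":[11,-8.3,9],"twist":0}
    - {"fingers":0.4,"slide":[15.5,-11.7,9],"twist":0}
    - {"fingers":0.4,"slide":[20,-15.1,9],"twist":0}
    - {"fingers":0.4,"slide":[24,-18.1,9],"twist":0}

```text
time_s: 3.35
tool_pos: [613.0, 113.7, 127.5]
eef_rot: [0.182, 0.983, 0.0, 0.0]
contact_force: [0.3, 0.8, -0.1]
finger_gap: 0.644
```

Call:
step_arm:
  motion:
    - {"fingers":0.4,"slide":[2,-1.5,0],"twist":0}
    - {"fingers":0.4,"slide":[3,-2.3,0],"twist":0}
    - {"fingers":0.4,"slide":[3.1,-2.4,0],"twist":0}
    - {"fingers":0.4,"slide":[3.1,-2.4,0],"twist":0}

```text
time_s: 3.85
tool_pos: [641.7, 92.3, 126.5]
eef_rot: [0.181, 0.983, 0.0, -0.0]
contact_force: [-0.8, 0.4, -0.8]
finger_gap: 0.641
```

```bash
python3 - <<'E'
from w import *
c,s=wrist("w3")
t=s["tool_pos"]
for dz in (20,23,26): print(dz,fit(c,t[0],t[1],[(t[2]+dz,28,1),(t[2]+dz,22,-1)]))
print(arm.sense()["tool_pos"])
E
```

```text
t 3.85 tcp [641.7  92.3 126.5] gap 0.641 F [-0.8  0.4 -0.8] yaw [-159.1   -0.  -180. ]
20 (array([640.6766297 ,  91.90569229]), np.float64(-74.1293610628108))
23 (array([638.74763784,  92.56791178]), np.float64(-55.918578718406735))
26 (array([639.11413131,  91.95416966]), np.float64(-29.19324232973027))
[641.69781577  92.42719831 126.48865663]
```

View pics/w3.png

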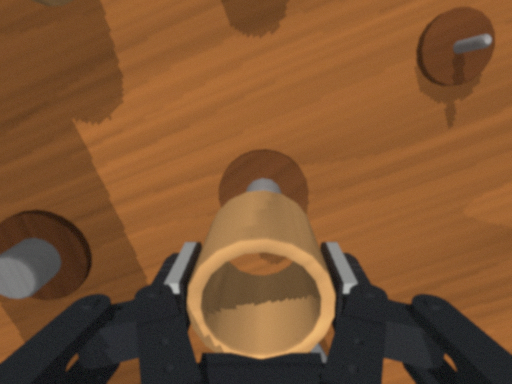

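The wrist view shows tube56 held with its rim at (261,298) and the stand28 base behind it at (263,185). I'll check the stand positions with the wrist calibration.

```bash
python3 - <<'E'
from w import *
c,s=wrist()
for k,x,y,r,R in (('s8',592,253,4,25),('s38',629,-100,19,40),('s28',644,92,14,35)):
    print(k,fit(c,x,y,[(40,r,1)]),fit(c,x,y,[(10,R,-1)]))
f=c["frame"][:,:,::-1].copy()
for p in proj(c,circ(644,92,10,35)): cv2.circle(f,tuple(int(v) for v in p),1,(255,0,0),-1)
for p in proj(c,circ(641,92,10,35)): cv2.circle(f,tuple(int(v) for v in p),1,(0,255,0),-1)
for p in proj(c,circ(592,253,40,4)): cv2.circle(f,tuple(int(v) for v in p),0,(0,0,255),-1)
cv2.imwrite("pics/w3b.png",f)
E
```

```text
t 3.9 tcp [641.7  92.4 126.5] gap 0.644 F [ 0.6  0.3 -0.6] yaw [-159.1   -0.  -180. ]
s8 (array([589.11255219, 252.78731705]), np.float64(-70.90336211722762)) (array([589.7154982, 252.4031458]), np.float64(-9.563064275785012))
s38 (array([622.68557118, -83.46232034]), np.float64(-31.73391045761302)) (array([624.81526265, -92.22804925]), np.float64(-6.67250611452413))
s28 (array([634.23131783,  96.00610604]), np.float64(-25.949157717348427)) (array([640.14803018,  94.03285058]), np.float64(-7.766363144736212))
```

View pics/w3b.png

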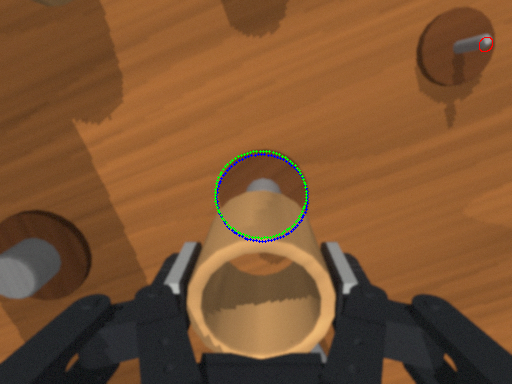

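Call:
step_arm:
  motion:
    - {"fingers":0.4,"slide":[0.1,0,-1.5],"twist":0}
    - {"fingers":0.4,"slide":[0.1,0,-3.5],"twist":0}
    - {"fingers":0.4,"slide":[0.1,0,-5.5],"twist":0}
    - {"fingers":0.4,"slide":[0.1,0,-6.8],"twist":0}
    - {"fingers":0.4,"slide":[0.1,0,-7.3],"twist":0}
    - {"fingers":0.4,"slide":[0.1,0,-7.6],"twist":0}
    - {"fingers":0.4,"slide":[0.1,0,-7.75],"twist":0}
    - {"fingers":0.4,"slide":[0.1,0,-7.75],"twist":0}

```text
time_s: 4.95
tool_pos: [643.7, 91.3, 49.2]
eef_rot: [0.182, 0.983, 0.0, 0.0]
contact_force: [0.9, -0.6, -0.4]
finger_gap: 0.64
```

Call:
step_arm:
  motion:
    - {"fingers":0.4,"slide":[0,0,-0.1],"twist":0}
    - {"fingers":0.4,"slide":[0,0,-0.2],"twist":0}
    - {"fingers":0.4,"slide":[0,0,-0.2],"twist":0}

```text
time_s: 5.32
tool_pos: [643.7, 91.3, 47.7]
eef_rot: [0.182, 0.983, 0.0, 0.0]
contact_force: [-4.3, -0.7, 11.4]
finger_gap: 0.648
```

```bash
python3 - <<'E'
from w import *
c,s=wrist("w4")
s=cams.capture("scene")["frame"][:,:,::-1]; u,v=[int(a) for a in proj(np.load("scene.npy",allow_pickle=True).item(),(643,92,30))[0]]
cv2.imwrite("pics/s4.png",cv2.resize(s[v-60:v+60,u-80:u+80],(640,480),interpolation=cv2.INTER_CUBIC))
E
```

```text
t 5.33 tcp [643.7  91.3  47.7] gap 0.648 F [-4.3 -0.7 11.4] yaw [-159.    0. -180.]
```

View pics/s4.png

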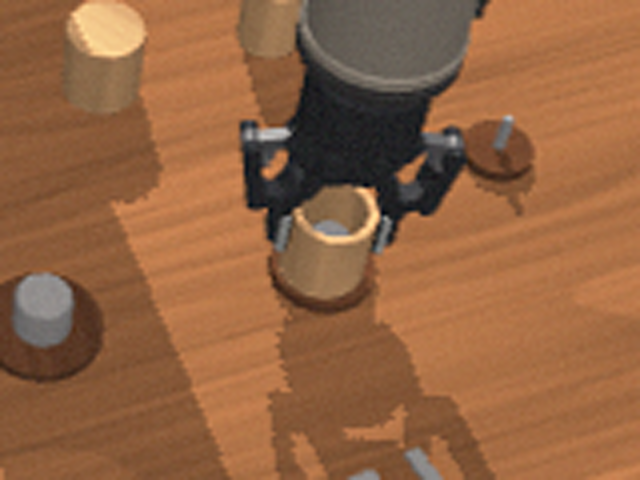

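The tube stands on the base with the spigot inside it, and contact came at the expected height. I'll release and rise.

Call:
step_arm:
  motion:
    - {"fingers":0.0,"slide":[0,0,0],"twist":0}
    - {"fingers":-0.6,"slide":[0,0,0],"twist":0}
    - {"fingers":-1,"slide":[0,0,0],"twist":0}
    - {"fingers":-1,"slide":[0,0,1.5],"twist":0}
    - {"fingers":-1,"slide":[0,0,5],"twist":0}
    - {"fingers":-1,"slide":[0,0,10],"twist":0}
    - {"fingers":-1,"slide":[-1,-1.2,10],"twist":0}
    - {"fingers":-1,"slide":[-5,-6,10],"twist":0}

```text
time_s: 6.42
tool_pos: [594.2, 33.0, 147.5]
eef_rot: [0.18, 0.984, 0.001, 0.001]
contact_force: [0.6, -0.9, 0.4]
finger_gap: 1.002
```

```bash
python3 - <<'E'
from w import *
s=arm.sense(); c=cams.capture("top"); print(s["tool_pos"],s["time_s"])
cv2.imwrite("pics/t5.png",cv2.resize(c["frame"][100:260,60:380,::-1],(800,400),interpolation=cv2.INTER_CUBIC))
print(fit(c,641,92,[(70,28,1),(70,22,-1)]), fit(c,445.1,-141.7,[(60,33,1),(60,27,-1)]))
E
```

```text
[594.17970291  32.9958904  147.49546865] 6.425
(array([643.34504624,  86.9072488 ]), np.float64(-0.45554766540990166)) (array([ 445.18336287, -141.67276516]), np.float64(-51.51269370746067))
```

View pics/t5.png

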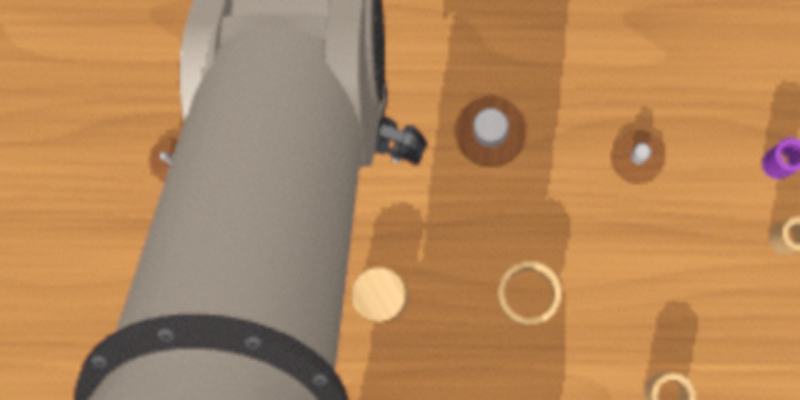

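Call:
step_arm:
  motion:
    - {"fingers":-1,"slide":[-2.5,-3,0],"twist":0}
    - {"fingers":-1,"slide":[-6,-7,0],"twist":0}
    - {"fingers":-1,"slide":[-9.5,-11,0],"twist":0}
    - {"fingers":-1,"slide":[-12.8,-15,0],"twist":0}
    - {"fingers":-1,"slide":[-14.8,-17.3,0],"twist":0}
    - {"fingers":-1,"slide":[-14.8,-17.3,-1],"twist":0}
    - {"fingers":-1,"slide":[-14.8,-17.3,-1],"twist":0}

```text
time_s: 7.35
tool_pos: [445.3, -141.3, 136.3]
eef_rot: [0.182, 0.983, 0.0, -0.0]
contact_force: [-0.4, 0.6, -0.3]
finger_gap: 1.001
```

```bash
python3 - <<'E'
from w import *
c,s=wrist("w6"); print(fit(c,445,-141.7,[(60,33,1),(60,27,-1)]))
c=cams.capture("top");  print(fit(c,641,92,[(70,28,1),(70,22,-1)]),fit(c,436.2,151.4,[(60,23,1)]),fit(c,590,253,[(40,4,1)]))
E
```

```text
t 7.35 tcp [ 445.3 -141.3  136.3] gap 1.001 F [-0.4  0.6 -0.3] yaw [-159.   -0. -180.]
(array([ 443.24447299, -140.79618933]), np.float64(-72.58427663263609))
(array([643.23507529,  89.95881586]), np.float64(-44.737084491379505)) (array([436.13120587, 151.25539617]), np.float64(-29.840080291671445)) (array([590.37750409, 253.33752041]), np.float64(-38.495494184074595))
```

View pics/w6.png

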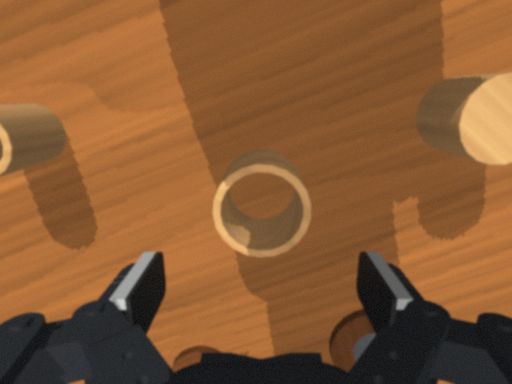

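tube56 stands about 2.5 mm off the stand28 axis, which is fine. The tube66 ring is at (262,211), centred between the fingers. I'll descend and grip.

Call:
step_arm:
  motion:
    - {"fingers":-1,"slide":[0,0,-2.5],"twist":0}
    - {"fingers":-1,"slide":[0,0,-5.5],"twist":0}
    - {"fingers":-1,"slide":[0,0,-8.5],"twist":0}
    - {"fingers":-1,"slide":[0,0,-9.9],"twist":0}
    - {"fingers":-0.5,"slide":[0,0,-9.9],"twist":0}
    - {"fingers":0.2,"slide":[0,0,-9.9],"twist":0}
    - {"fingers":0.2,"slide":[0,0,-9.9],"twist":0}
    - {"fingers":0.2,"slide":[0,0,-9.9],"twist":0}
  grip_force: 30

```text
time_s: 8.45
tool_pos: [445.8, -141.7, 38.4]
eef_rot: [0.182, 0.983, 0.0, 0.001]
contact_force: [-0.7, -0.8, -0.0]
finger_gap: 0.774
```

Call:
step_arm:
  motion:
    - {"fingers":0.2,"slide":[0,0,1],"twist":0}
    - {"fingers":0.2,"slide":[0,0,4.5],"twist":0}
    - {"fingers":0.2,"slide":[2,0.5,8],"twist":0}
    - {"fingers":0.2,"slide":[6,1.4,8],"twist":0}
    - {"fingers":0.2,"slide":[10.5,2.4,8],"twist":0}
    - {"fingers":0.2,"slide":[15,3.5,8],"twist":0}
    - {"fingers":0.2,"slide":[17.5,4.0,8],"twist":0}
    - {"fingers":0.2,"slide":[18.2,4.2,8],"twist":0}

```text
time_s: 9.45
tool_pos: [628.5, -99.2, 118.2]
eef_rot: [0.181, 0.983, -0.0, 0.0]
contact_force: [-0.1, -0.0, -0.3]
finger_gap: 0.773
```

Call:
step_arm:
  motion:
    - {"fingers":0.2,"slide":[0,0,0],"twist":0}
    - {"fingers":0.2,"slide":[0,0,0],"twist":0}

```text
time_s: 9.7
tool_pos: [626.4, -100.2, 118.1]
eef_rot: [0.182, 0.983, -0.0, -0.0]
contact_force: [0.6, 0.0, -0.1]
finger_gap: 0.773
```

```bash
python3 - <<'E'
from w import *
c,s=wrist()
t=s["tool_pos"]
for dz in (20,21.6): print(dz,fit(c,t[0],t[1],[(t[2]+dz,33,1),(t[2]+dz,27,-1)]))
f=c["frame"][:,:,::-1].copy()
for p in proj(c,circ(626.5,-99.6,10,40)): cv2.circle(f,tuple(int(v) for v in p),1,(0,255,0),-1)
cv2.imwrite("pics/w7.png",f)
E
```

```text
t 9.7 tcp [ 626.4 -100.2  118.1] gap 0.773 F [ 0.6  0.  -0.1] yaw [-159.   -0.  180.]
20 (array([ 625.03548203, -100.36294191]), np.float64(-64.48520816919003))
21.6 (array([ 624.30518672, -100.21035866]), np.float64(-58.90237063889071))
```

View pics/w7.png

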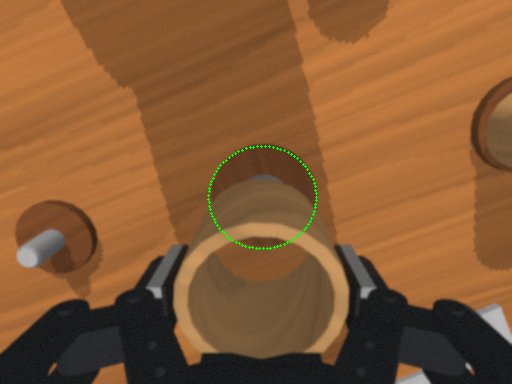

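Tube66 hangs over stand38, and the predicted base circle coincides with the real one at (262,197). I'll lower it.

Call:
step_arm:
  motion:
    - {"fingers":0.2,"slide":[0.1,0,-1.5],"twist":0}
    - {"fingers":0.2,"slide":[0.1,0,-3.5],"twist":0}
    - {"fingers":0.2,"slide":[0.1,0,-5.2],"twist":0}
    - {"fingers":0.2,"slide":[0.1,0,-6.2],"twist":0}
    - {"fingers":0.2,"slide":[0.1,0,-6.6],"twist":0}
    - {"fingers":0.2,"slide":[0.1,0,-6.85],"twist":0}
    - {"fingers":0.2,"slide":[0.1,0,-7.0],"twist":0}
    - {"fingers":0.2,"slide":[0.1,0,-7.0],"twist":0}

```text
time_s: 10.75
tool_pos: [628.7, -99.7, 48.2]
eef_rot: [0.182, 0.983, 0.0, 0.0]
contact_force: [-0.6, -0.2, -0.7]
finger_gap: 0.773
```

Call:
step_arm:
  motion:
    - {"fingers":0.2,"slide":[0,0,-0.1],"twist":0}
    - {"fingers":0.2,"slide":[0,0,-0.15],"twist":0}
    - {"fingers":0.2,"slide":[0,0,-0.15],"twist":0}

```text
time_s: 11.12
tool_pos: [628.8, -99.7, 48.0]
eef_rot: [0.182, 0.983, 0.0, 0.001]
contact_force: [-8.9, 2.9, 24.2]
finger_gap: 0.773
```

```bash
python3 - <<'E'
from w import *
c,s=wrist("w8")
s=cams.capture("scene")["frame"][:,:,::-1]; u,v=[int(a) for a in proj(np.load("scene.npy",allow_pickle=True).item(),(626,-100,30))[0]]
cv2.imwrite("pics/s8.png",cv2.resize(s[v-60:v+60,u-80:u+80],(640,480),interpolation=cv2.INTER_CUBIC))
E
```

```text
t 11.12 tcp [628.8 -99.7  48. ] gap 0.773 F [-8.9  2.9 24.2] yaw [-1.59e+02  1.00e-01 -1.80e+02]
```

View pics/s8.png

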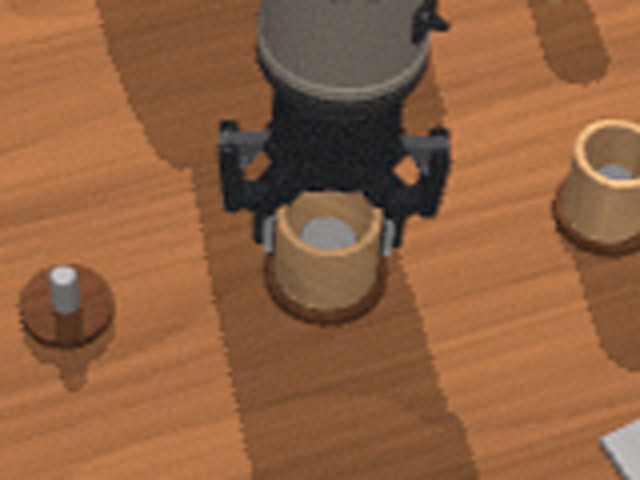

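Seated: the spigot shows inside tube66 and the bottom is flush with the base. I'll release.

Call:
step_arm:
  motion:
    - {"fingers":0.0,"slide":[0,0,0.1],"twist":0}
    - {"fingers":-0.6,"slide":[0,0,0.1],"twist":0}
    - {"fingers":-1,"slide":[0,0,0.1],"twist":0}
    - {"fingers":-1,"slide":[0,0,1.1],"twist":0}
    - {"fingers":-1,"slide":[0,0,5],"twist":0}
    - {"fingers":-1,"slide":[0,0,9.5],"twist":0}
    - {"fingers":-1,"slide":[-1.5,-1,10],"twist":0}
    - {"fingers":-1,"slide":[-5,-3.3,10],"twist":0}

```text
time_s: 12.22
tool_pos: [578.7, -132.2, 147.0]
eef_rot: [0.181, 0.984, 0.0, 0.001]
contact_force: [0.7, -0.4, -0.7]
finger_gap: 0.999
```

Call:
step_arm:
  motion:
    - {"fingers":-1,"slide":[-4.5,-3,0],"twist":0}
    - {"fingers":-1,"slide":[-9.5,-6.3,0],"twist":0}
    - {"fingers":-1,"slide":[-14,-9.3,0],"twist":0}
    - {"fingers":-1,"slide":[-18.5,-12.3,0],"twist":0}
    - {"fingers":-1,"slide":[-22,-14.7,0],"twist":0}
    - {"fingers":-0.5,"slide":[-23.8,-15.8,-1],"twist":0}
    - {"fingers":-0.5,"slide":[-23.8,-15.8,-1],"twist":0}

```text
time_s: 13.1
tool_pos: [338.4, -291.1, 135.9]
eef_rot: [0.183, 0.983, 0.0, -0.001]
contact_force: [0.9, 0.1, 0.3]
finger_gap: 0.754
```

```bash
python3 - <<'E'
from w import *
c,s=wrist("w9"); print(fit(c,340,-291,[(60,23,1),(60,17,-1)]))
c=cams.capture("top");  print(fit(c,627,-100,[(70,33,1),(70,27,-1)]),fit(c,641,92,[(70,28,1),(70,22,-1)]))
E
```

```text
t 13.1 tcp [ 338.4 -291.1  135.9] gap 0.754 F [0.9 0.1 0.3] yaw [-1.589e+02 -1.000e-01 -1.800e+02]
(array([ 337.49193342, -290.24197431]), np.float64(-72.07245254464934))
(array([ 627.83975696, -100.57654747]), np.float64(-39.841327545032534)) (array([643.22267373,  89.91905425]), np.float64(-45.29832610728492))
```

View pics/w9.png

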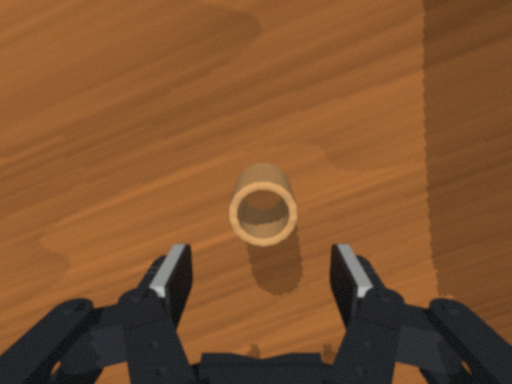

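tube66 stands about 1.5 mm off the axis. The tube46 ring is at (263,213), centred. I'll descend and grip.

Call:
step_arm:
  motion:
    - {"fingers":-0.5,"slide":[0,0,-2.5],"twist":0}
    - {"fingers":-0.5,"slide":[0,0,-5.5],"twist":0}
    - {"fingers":-0.5,"slide":[0,0,-8.5],"twist":0}
    - {"fingers":-0.5,"slide":[0,0,-9.9],"twist":0}
    - {"fingers":0,"slide":[0,0,-9.9],"twist":0}
    - {"fingers":0.6,"slide":[0,0,-9.9],"twist":0}
    - {"fingers":0.6,"slide":[0,0,-9.9],"twist":0}
    - {"fingers":0.6,"slide":[0,0,-9.9],"twist":0}
  grip_force: 30

```text
time_s: 14.2
tool_pos: [340.8, -290.8, 37.8]
eef_rot: [0.182, 0.983, -0.0, 0.001]
contact_force: [0.3, -1.3, -0.5]
finger_gap: 0.521
```

Call:
step_arm:
  motion:
    - {"fingers":0.6,"slide":[0,0,1],"twist":0}
    - {"fingers":0.6,"slide":[0,0,4.5],"twist":0}
    - {"fingers":0.6,"slide":[2,0.2,8],"twist":0}
    - {"fingers":0.6,"slide":[7,0.7,8],"twist":0}
    - {"fingers":0.6,"slide":[12.5,1.3,8],"twist":0}
    - {"fingers":0.6,"slide":[18,1.9,8],"twist":0}
    - {"fingers":0.6,"slide":[23,2.4,8],"twist":0}
    - {"fingers":0.6,"slide":[25.9,2.7,8],"twist":0}

```text
time_s: 15.2
tool_pos: [601.8, -262.7, 117.9]
eef_rot: [0.181, 0.983, -0.0, 0.0]
contact_force: [-0.6, 0.1, -0.5]
finger_gap: 0.523
```

Call:
step_arm:
  motion:
    - {"fingers":0.6,"slide":[0,0,0],"twist":0}
    - {"fingers":0.6,"slide":[0,0,0],"twist":0}

```text
time_s: 15.45
tool_pos: [598.6, -264.0, 117.6]
eef_rot: [0.182, 0.983, -0.0, -0.0]
contact_force: [-0.9, -0.6, -0.0]
finger_gap: 0.525
```

```bash
python3 - <<'E'
from w import *
c,s=wrist()
t=s["tool_pos"]
for dz in (20,22): print(dz,fit(c,t[0],t[1],[(t[2]+dz,23,1),(t[2]+dz,17,-1)]))
f=c["frame"][:,:,::-1].copy()
for p in proj(c,circ(599.3,-263.3,10,30)): cv2.circle(f,tuple(int(v) for v in p),1,(0,255,0),-1)
cv2.imwrite("pics/w10.png",f)
E
```

```text
t 15.45 tcp [ 598.6 -264.   117.6] gap 0.525 F [-0.9 -0.6 -0. ] yaw [-159.   -0.  180.]
20 (array([ 597.03591354, -264.18621422]), np.float64(-93.25894870304845))
22 (array([ 595.74641746, -263.72380063]), np.float64(-88.02793756603461))
```

View pics/w10.png

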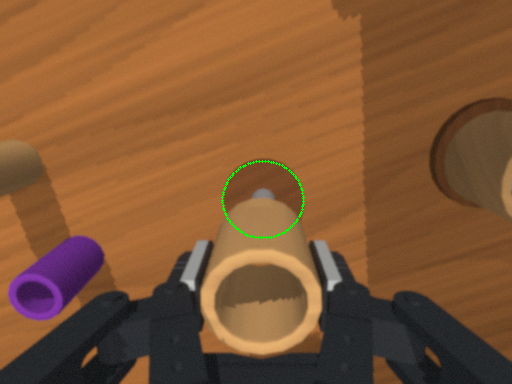

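Call:
step_arm:
  motion:
    - {"fingers":0.6,"slide":[0.1,0,-1.5],"twist":0}
    - {"fingers":0.6,"slide":[0.1,0,-3.5],"twist":0}
    - {"fingers":0.6,"slide":[0.1,0,-5.2],"twist":0}
    - {"fingers":0.6,"slide":[0.1,0,-6.2],"twist":0}
    - {"fingers":0.6,"slide":[0.1,0,-6.6],"twist":0}
    - {"fingers":0.6,"slide":[0.1,0,-6.85],"twist":0}
    - {"fingers":0.6,"slide":[0.1,0,-7.0],"twist":0}
    - {"fingers":0.6,"slide":[0.1,0,-7.0],"twist":0}

```text
time_s: 16.5
tool_pos: [600.6, -263.7, 47.6]
eef_rot: [0.182, 0.983, -0.0, 0.0]
contact_force: [-0.1, -0.5, -1.0]
finger_gap: 0.525
```

Call:
step_arm:
  motion:
    - {"fingers":0.6,"slide":[0,0,-0.08],"twist":0}
    - {"fingers":0.6,"slide":[0,0,-0.12],"twist":0}
    - {"fingers":0.6,"slide":[0,0,-0.12],"twist":0}

```text
time_s: 16.88
tool_pos: [600.7, -263.8, 47.3]
eef_rot: [0.182, 0.983, 0.0, 0.0]
contact_force: [-4.9, 2.6, 15.1]
finger_gap: 0.522
```

```bash
python3 - <<'E'
from w import *
c,s=wrist("w11")
s=cams.capture("scene")["frame"][:,:,::-1]; u,v=[int(a) for a in proj(np.load("scene.npy",allow_pickle=True).item(),(600,-264,30))[0]]
cv2.imwrite("pics/s11.png",cv2.resize(s[v-60:v+60,u-80:u+80],(640,480),interpolation=cv2.INTER_CUBIC))
E
```

```text
t 16.88 tcp [ 600.7 -263.8   47.3] gap 0.522 F [-4.9  2.6 15.1] yaw [-1.59e+02  1.00e-01 -1.80e+02]
```

View pics/s11.png

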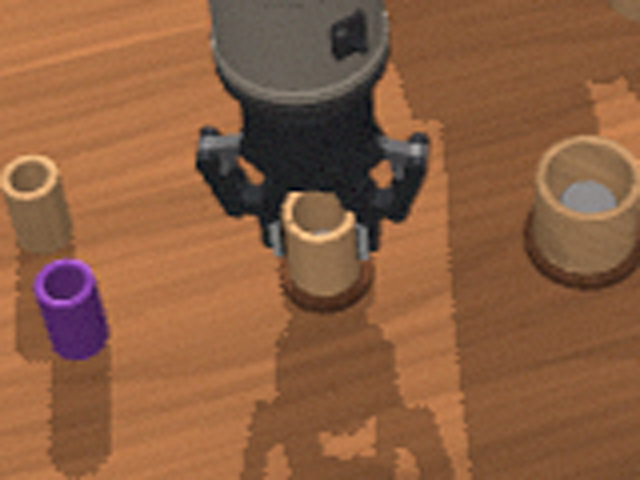

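Seated. I'll release with a partial opening and go to tube36, keeping the fingers partly closed because of the red piece next to it.

Call:
step_arm:
  motion:
    - {"fingers":0.3,"slide":[0,0,0.1],"twist":0}
    - {"fingers":-0.2,"slide":[0,0,0.1],"twist":0}
    - {"fingers":-0.5,"slide":[0,0,0.1],"twist":0}
    - {"fingers":-0.5,"slide":[0,0,1.1],"twist":0}
    - {"fingers":-0.5,"slide":[0,0,5],"twist":0}
    - {"fingers":-0.5,"slide":[0,0,9.5],"twist":0}
    - {"fingers":-0.5,"slide":[-1,-1.8,10],"twist":0}
    - {"fingers":-0.5,"slide":[-3.3,-5.9,10],"twist":0}

```text
time_s: 17.98
tool_pos: [568.4, -321.8, 147.0]
eef_rot: [0.18, 0.984, 0.0, 0.001]
contact_force: [-0.3, -1.2, -0.4]
finger_gap: 0.751
```

Call:
step_arm:
  motion:
    - {"fingers":-0.4,"slide":[-2.6,-4.7,0],"twist":0}
    - {"fingers":-0.3,"slide":[-5.0,-9,0],"twist":0}
    - {"fingers":-0.3,"slide":[-5.7,-10.3,-1],"twist":0}
    - {"fingers":-0.3,"slide":[-5.7,-10.3,-1],"twist":0}
    - {"fingers":-0.3,"slide":[-5.7,-10.3,-1],"twist":0}

```text
time_s: 18.6
tool_pos: [511.3, -424.3, 135.9]
eef_rot: [0.181, 0.983, 0.0, -0.0]
contact_force: [0.7, 0.9, -0.0]
finger_gap: 0.65
```

```bash
python3 - <<'E'
from w import *
c,s=wrist("w12"); print(fit(c,510,-425,[(60,18,1),(60,12,-1)]))
c=cams.capture("top");  print(fit(c,600,-264,[(70,23,1),(70,17,-1)]),fit(c,510,-425,[(60,18,1),(60,12,-1)]))
E
```

```text
t 18.6 tcp [ 511.3 -424.3  135.9] gap 0.65 F [ 0.7  0.9 -0. ] yaw [-159.1   -0.  -179.9]
(array([ 507.79499847, -424.99760926]), np.float64(-68.611669788352))
(array([ 599.53494502, -263.84158973]), np.float64(-46.89566955392948)) (array([ 509.92617865, -424.92548853]), np.float64(-35.69021053954888))
```

View pics/w12.png

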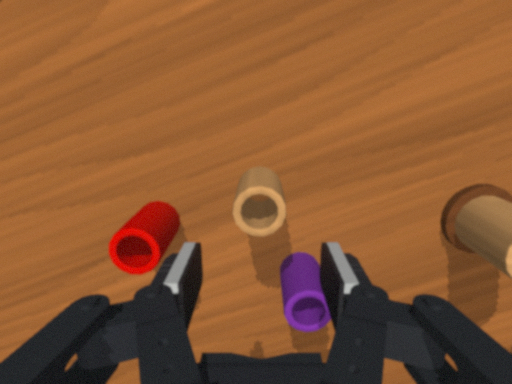

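tube46 is within 1 mm of its spigot. The pale tube36 ring is at (260,212); red at (140,245) and purple at (305,295) both lie clear of the finger paths. I'll descend.

Call:
step_arm:
  motion:
    - {"fingers":-0.3,"slide":[-0.1,0,-2.5],"twist":0}
    - {"fingers":-0.3,"slide":[-0.1,0,-5.5],"twist":0}
    - {"fingers":-0.3,"slide":[-0.1,0,-8.5],"twist":0}
    - {"fingers":-0.3,"slide":[-0.1,0,-9.9],"twist":0}
    - {"fingers":0.2,"slide":[-0.1,0,-9.9],"twist":0}
    - {"fingers":0.8,"slide":[-0.1,0,-9.9],"twist":0}
    - {"fingers":0.8,"slide":[-0.1,0,-9.9],"twist":0}
    - {"fingers":0.8,"slide":[-0.1,0,-9.9],"twist":0}
  grip_force: 30

```text
time_s: 19.7
tool_pos: [509.7, -425.9, 37.8]
eef_rot: [0.182, 0.983, -0.0, 0.0]
contact_force: [-0.1, 0.6, -0.5]
finger_gap: 0.424
```

```bash
python3 - <<'E'
from w import *
c,s=wrist("w13")
E
```

```text
t 19.7 tcp [ 509.7 -425.9   37.8] gap 0.424 F [-0.1  0.6 -0.5] yaw [-159.    0.  180.]
```

View pics/w13.png

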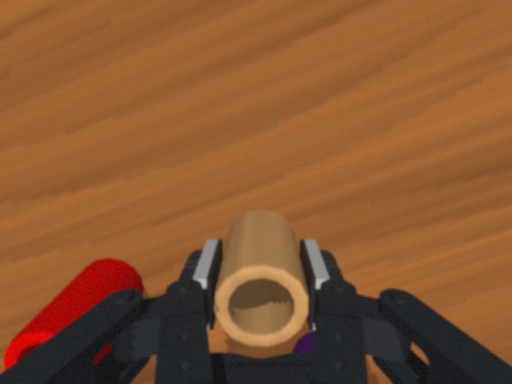

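Call:
step_arm:
  motion:
    - {"fingers":0.8,"slide":[0,0,1],"twist":0}
    - {"fingers":0.8,"slide":[0,0,5],"twist":0}
    - {"fingers":0.8,"slide":[0,0,10],"twist":0}
    - {"fingers":0.8,"slide":[0.2,2.5,13],"twist":0}
    - {"fingers":0.8,"slide":[0.8,7,13],"twist":0}
    - {"fingers":0.8,"slide":[1.5,12.5,13],"twist":0}
    - {"fingers":0.8,"slide":[2.2,18,13],"twist":0}
    - {"fingers":0.8,"slide":[2.9,23.5,13],"twist":0}

```text
time_s: 20.75
tool_pos: [538.6, -189.1, 168.0]
eef_rot: [0.182, 0.983, 0.0, 0.0]
contact_force: [0.7, -0.6, 0.2]
finger_gap: 0.428
```

Call:
step_arm:
  motion:
    - {"fingers":0.8,"slide":[0.6,5.5,0],"twist":0}
    - {"fingers":0.8,"slide":[1.3,11,0],"twist":0}
    - {"fingers":0.8,"slide":[2,16.5,0],"twist":0}
    - {"fingers":0.8,"slide":[2.7,22,0],"twist":0}
    - {"fingers":0.8,"slide":[3.4,27.5,0],"twist":0}
    - {"fingers":0.8,"slide":[4.1,33,0],"twist":0}
    - {"fingers":0.8,"slide":[4.7,38.5,0],"twist":0}
    - {"fingers":0.8,"slide":[5.2,42.5,0],"twist":0}

```text
time_s: 21.75
tool_pos: [590.4, 237.1, 167.9]
eef_rot: [0.181, 0.983, 0.0, 0.0]
contact_force: [0.5, -0.3, 0.7]
finger_gap: 0.426
```

Call:
step_arm:
  motion:
    - {"fingers":0.8,"slide":[0,1.4,-1],"twist":0}
    - {"fingers":0.8,"slide":[0,1.8,-3.5],"twist":0}
    - {"fingers":0.8,"slide":[0,1.8,-5],"twist":0}
    - {"fingers":0.8,"slide":[0,1.8,-5],"twist":0}
    - {"fingers":0.8,"slide":[0,1.8,-5],"twist":0}

```text
time_s: 22.38
tool_pos: [591.0, 251.7, 117.9]
eef_rot: [0.182, 0.983, 0.0, 0.0]
contact_force: [-0.3, 0.3, -0.5]
finger_gap: 0.424
```

```bash
python3 - <<'E'
from w import *
c,s=wrist()
t=s["tool_pos"]
for dz in (20,22): print(dz,fit(c,t[0],t[1],[(t[2]+dz,18,1),(t[2]+dz,12,-1)]))
f=c["frame"][:,:,::-1].copy()
for p in proj(c,circ(590.3,252.8,10,25)): cv2.circle(f,tuple(int(v) for v in p),1,(0,255,0),-1)
cv2.imwrite("pics/w14.png",f)
E
```

```text
t 22.38 tcp [591.  251.7 117.9] gap 0.424 F [-0.3  0.3 -0.5] yaw [-159.    0. -180.]
20 (array([590.67455079, 250.98755755]), np.float64(-85.15449079132196))
22 (array([589.39699789, 251.54443416]), np.float64(-83.96949343449535))
```

View pics/w14.png

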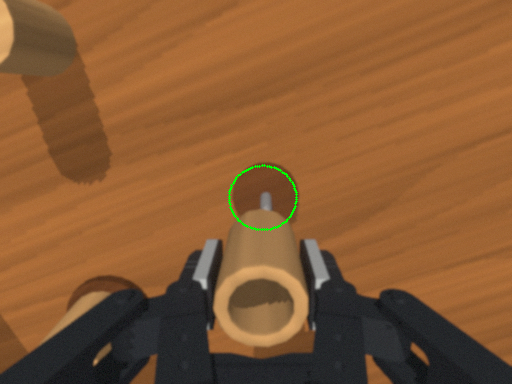

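Call:
step_arm:
  motion:
    - {"fingers":0.8,"slide":[0,0.1,-1.5],"twist":0}
    - {"fingers":0.8,"slide":[0,0.1,-3.5],"twist":0}
    - {"fingers":0.8,"slide":[0,0.1,-5.2],"twist":0}
    - {"fingers":0.8,"slide":[0,0.1,-6.2],"twist":0}
    - {"fingers":0.8,"slide":[0,0.1,-6.6],"twist":0}
    - {"fingers":0.8,"slide":[0,0.1,-6.85],"twist":0}
    - {"fingers":0.8,"slide":[0,0.1,-7.0],"twist":0}
    - {"fingers":0.8,"slide":[0,0.1,-7.0],"twist":0}

```text
time_s: 23.42
tool_pos: [590.6, 253.4, 47.4]
eef_rot: [0.182, 0.983, 0.0, 0.0]
contact_force: [0.2, 0.0, -0.3]
finger_gap: 0.424
```

Call:
step_arm:
  motion:
    - {"fingers":0.8,"slide":[0,0,-0.08],"twist":0}
    - {"fingers":0.8,"slide":[0,0,-0.12],"twist":0}
    - {"fingers":0.8,"slide":[0,0,-0.12],"twist":0}

```text
time_s: 23.8
tool_pos: [590.7, 253.4, 46.9]
eef_rot: [0.182, 0.983, 0.0, 0.0]
contact_force: [-4.6, -0.9, 13.0]
finger_gap: 0.425
```

```bash
python3 - <<'E'
from w import *
c,s=wrist("w15")
s=cams.capture("scene")["frame"][:,:,::-1]; u,v=[int(a) for a in proj(np.load("scene.npy",allow_pickle=True).item(),(591,253,30))[0]]
cv2.imwrite("pics/s15.png",cv2.resize(s[v-60:v+60,u-80:u+80],(640,480),interpolation=cv2.INTER_CUBIC))
E
```

```text
t 23.8 tcp [590.7 253.4  46.9] gap 0.425 F [-4.6 -0.9 13. ] yaw [-159.    0. -180.]
```

View pics/s15.png

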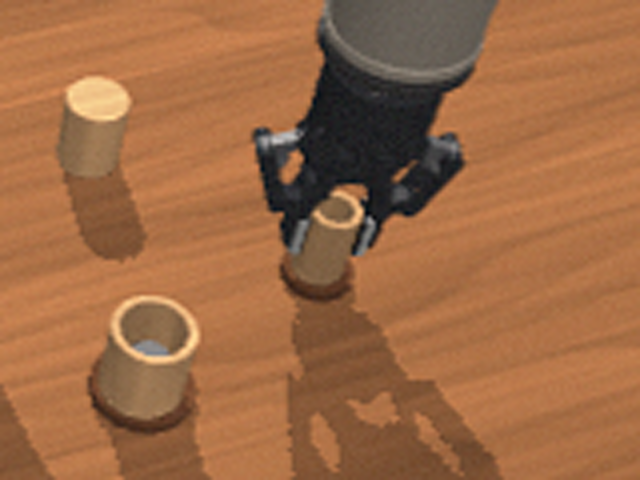

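Seated on stand8, with contact at the expected height. I'll release, rise and clear the view.

Call:
step_arm:
  motion:
    - {"fingers":0.4,"slide":[0,0,0.1],"twist":0}
    - {"fingers":-0.1,"slide":[0,0,0.1],"twist":0}
    - {"fingers":-0.4,"slide":[0,0,0.1],"twist":0}
    - {"fingers":-0.4,"slide":[0,0,1.1],"twist":0}
    - {"fingers":-0.4,"slide":[0,0,5],"twist":0}
    - {"fingers":-0.4,"slide":[0,0,10],"twist":0}
    - {"fingers":-0.4,"slide":[-1,2,14],"twist":0}
    - {"fingers":-0.4,"slide":[-4,6,15],"twist":0}

```text
time_s: 24.9
tool_pos: [552.5, 312.6, 199.7]
eef_rot: [0.184, 0.983, 0.001, 0.002]
contact_force: [-0.7, 1.1, -1.4]
finger_gap: 0.697
```

Call:
step_arm:
  motion:
    - {"fingers":-0.4,"slide":[-4,4,0],"twist":0}
    - {"fingers":-0.4,"slide":[-8,8,0],"twist":0}
    - {"fingers":-0.4,"slide":[-12,12,0],"twist":0}
    - {"fingers":-0.4,"slide":[-16,16,0],"twist":0}
    - {"fingers":-0.4,"slide":[-20,20,0],"twist":0}
    - {"fingers":-0.4,"slide":[-24,24,0],"twist":0}
    - {"fingers":-0.4,"slide":[-26,26,0],"twist":0}
    - {"fingers":-0.4,"slide":[-26,26,0],"twist":0}

```text
time_s: 25.9
tool_pos: [288.0, 575.0, 196.3]
eef_rot: [0.18, 0.984, 0.0, -0.0]
contact_force: [0.4, -0.4, 0.1]
finger_gap: 0.702
```

```bash
python3 - <<'E'
from w import *
print(arm.sense()["time_s"],arm.sense()["tool_pos"],arm.sense()["contact_force"])
c=cams.capture("top")
for k,x,y,z,r in (('36',590,253,70,18),('46',599.3,-263.3,70,23),('56',641.5,92,70,28),('66',626.5,-99.6,70,33),('b46',436.2,151.4,60,23),('b56',442.9,16.5,60,28)):
    print(k,fit(c,x,y,[(z,r,1)]+([] if k[0]=='b' else [(z,r-6,-1)])))
cv2.imwrite("pics/t16.png",cv2.resize(c["frame"][:,:,::-1],(800,600),interpolation=cv2.INTER_CUBIC))
s=cams.capture("scene")
cv2.imwrite("pics/s16.png",cv2.resize(s["frame"][90:280,90:430,::-1],(800,447),interpolation=cv2.INTER_CUBIC))
E
```

```text
25.9 [288.02979735 575.01677926 196.26996073] [ 0.43539613 -0.40638724  0.12309392]
36 (array([590.35912934, 251.68472349]), np.float64(-43.51813734219819))
46 (array([ 599.60282574, -263.84019373]), np.float64(-45.68952563027467))
56 (array([643.23021748,  89.95858856]), np.float64(-44.313847587888674))
66 (array([ 627.50029025, -100.52616578]), np.float64(-43.679067467667466))
b46 (array([436.13154266, 151.21325443]), np.float64(-29.54846697512466))
b56 (array([442.90838173,  16.54644011]), np.float64(-19.179511245528616))
```

View pics/t16.png

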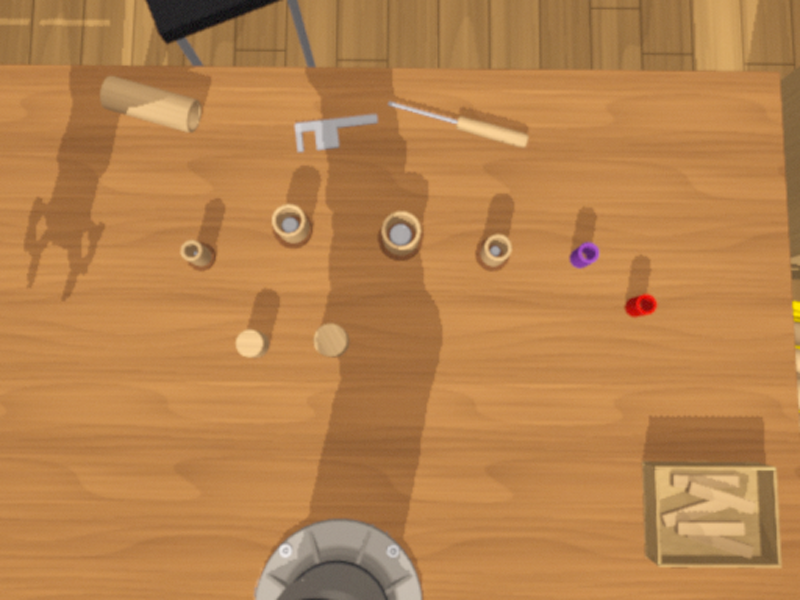

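View pics/s16.png

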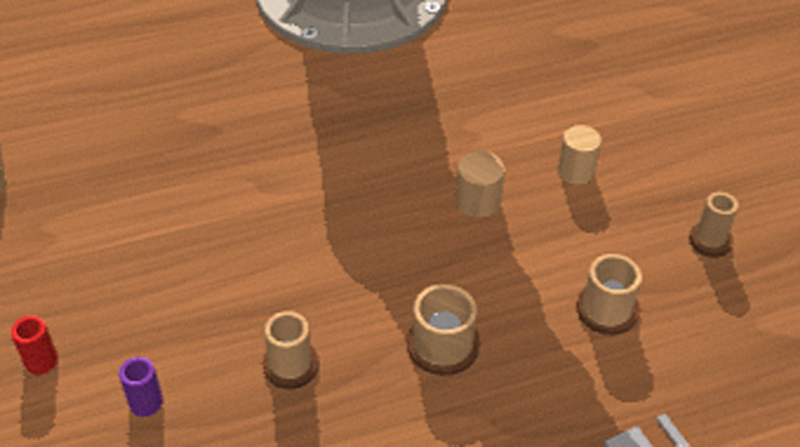

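All four tubes stand upright over their own spigots, within about 3 mm of the axes. The blanks have not moved, and the arm is well clear.

```bash
python3 -c "
from bench import order; print(order.sign_off())"
```

```text
the job is handed in; nothing more can be done
None
```

All four bamboo tubes are on their own spigots and the job is handed in, at about 26 s of robot time out of 104 s. No verdict was reported. I lowered each tube until the wrist force showed it resting on the base (11–24 N), then released it.

| Tube | Stand | Offset from spigot axis, last top view |
|---|---|---|
| tube36 | stand8 | about 1.5 mm |
| tube46 | stand18 | about 1 mm |
| tube56 | stand28 | about 2.5 mm |
| tube66 | stand38 | about 1.5 mm |

- **Last checks:** in the final top and scene pictures all four tubes look upright and flush on their bases. Both blanks are within 0.3 mm of where they began. The red and purple pieces were left alone, and the arm stands clear with no contact force.
- **Disagreement:** the scene camera put things 2–5 mm farther in x than the top camera. The wrist camera agreed better with the top camera, to about 2 mm, so I used the top camera's positions.
- **Not measured:** I judged tilt by eye only, and seating by contact height and the pictures.

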